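# Lock the device case: turn the slotted disc, push the bar home

### The job

Lock the black device case on the training table: push the upright peg round with the fingertips to turn the slotted disc on the lid until the slot lines up with the sliding bar, then push the bar by its upright tab through the disc and into the catch block, fully home, until the tab meets the guide block. Nothing is to be picked up: leave the water bottle, the two pigment bottles and the pen machine standing or lying where they are. Take the hand clear at the end.

Things in the scene. Friction and masses are not known exactly. Their poses are not given: they have to be found in the camera images.
- case: Black hard case, 220 (x) x 380 (y) x 70 mm high, fixed to the table. Origin: centre of its underside; z up, x roughly away from the robot, yaw up to 0.4 rad. All lock parts are on its lid top (z = 70), along its line x = 0: guide block (34 mm wide, y = -10 to +24), disc axis (y = +70), catch block (y = +118 to +146), blocks 17 mm high. The bar slides to the case's +y through all three.
- disc (a joint): Angle of the slotted disc, rad, growing CLOCKWISE seen from above. 0: slot in line with the bar, peg on the case's -x side; pi/2: peg on its +y side; pi: slot in line again, peg on its +x side. 0 or pi will do. Travel -0.5 to 3.64, no stop or detent when in line; starts 0.5 to 2.64. Friction (1.2 N at the peg) holds it. It stops the bar unless in line within 0.1 rad (0.2 with the nose centring it).
- bar (a joint): Travel of the sliding bar along the case's +y, m: 0 fully withdrawn, 0.110 fully home (tab against the guide block, nose 18 mm inside the catch block). Starts between 0 and 0.006; friction about 2 N, stays where it is left.
- disc_axis (a point): Point on the vertical axis of the aluminium locking disc, at the disc's top, 17 mm above the lid (87 mm above the table). The disc has a radius of 36 mm; a straight slot 22 mm wide and 14 mm deep runs across its whole diameter.
- peg (a point): Upright steel peg, 12 mm diameter, 50 mm from the disc's axis on an arm over the disc's rim, square to the slot. Arm top 23 mm, peg top 55 mm above the lid. This point is on the peg's centre line 40 mm above the lid (110 mm above the table). Fingertips 26 to 40 mm above the lid pass over all of the lock but the peg and the tab.
- tab (a point): Upright steel tab at the rear (-y) end of the bar: plate 26 mm wide (case x), 8 mm thick (case y), its top 55 mm above the lid. This point is at its centre in x and y, 40 mm above the lid (110 mm above the table). At bar travel 0 it is at y = -124 mm in the case's frame, at home at y = -14 mm. Push on its -y face towards +y.
- nose_tip (a point): Tip of the bar's tapered nose, 150 mm ahead (+y) of the tab's centre, 8.5 mm above the lid. The bar is 14 mm wide and 9 mm high, the nose tapers to 6 mm over its last 15 mm.
- water_bottle: Loose clear water bottle, 64 mm diameter, 200 mm high, on the table off the case's +y end; origin at the centre of its underside. Leave it alone.
- pigment_a: Loose white pigment bottle, 28 mm diameter, 62 mm high, standing on the lid on the +x side of the bar; origin at the centre of its underside. Leave it alone.
- pigment_b: Loose amber pigment bottle, 28 mm diameter, 62 mm high, standing on the lid on the -x (robot's) side of the bar; origin at the centre of its underside. Leave it alone.
- pen_machine: Loose black pen-shaped machine, 130 mm long, 24 mm wide, 23 mm high, lying on the table off the case's -y end; origin under its middle. Leave it alone.

How it is judged (in metres and radians):
On the way, in this order (a step that is already met when the one before it is completed fails the run):
1. the disc's slot is turned in line with the bar ((value of joint disc between -0.18 and 0.18 rad or value of joint disc between 2.9616 and 3.3216 rad)), for 0.1 s.
2. the bar is pushed through the disc, fully home in the catch block (value of joint bar above 0.103 m), for 0.2 s.
At the end, for the whole second after the job is handed in: The bar is within 7 mm of fully home, through the disc's slot (disc within 0.18 rad of in line), lock at rest, and the bottles and the pen machine are within 30 mm of where they were, not tipped over (value of joint bar above 0.103 m and (value of joint disc between -0.18 and 0.18 rad or value of joint disc between 2.9616 and 3.3216 rad) and velocity of joint bar below 0.01 m/s and velocity of joint disc between -0.1 and 0.1 rad/s and distance of each of water_bottle, pigment_a, pigment_b, pen_machine from where it was at the start of the episode below 0.03 m and angle between each of water_bottle, pigment_a, pigment_b, pen_machine's own z axis and vertical below 0.3 rad); the robot touches nothing.
It fails at once if the clear water bottle is lifted by more than 15 mm, displaced by more than 30 mm, or tipped (distance of water_bottle from where it was at the start of the episode above 0.03 m or angle between water_bottle's own z axis and vertical above 0.5 rad or height (world z) of water_bottle above 0.015 m).
It fails at once if the white pigment bottle on the lid is lifted by more than 15 mm, displaced by more than 30 mm, or tipped (distance of pigment_a from where it was at the start of the episode above 0.03 m or angle between pigment_a's own z axis and vertical above 0.5 rad or height (world z) of pigment_a above 0.085 m).
It fails at once if the amber pigment bottle on the lid is lifted by more than 15 mm, displaced by more than 30 mm, or tipped (distance of pigment_b from where it was at the start of the episode above 0.03 m or angle between pigment_b's own z axis and vertical above 0.5 rad or height (world z) of pigment_b above 0.085 m).
It fails at once if the pen machine is lifted by more than 15 mm, displaced by more than 30 mm, or tipped (distance of pen_machine from where it was at the start of the episode above 0.03 m or angle between pen_machine's own z axis and vertical above 0.5 rad or height (world z) of pen_machine above 0.015 m).
It also fails if it takes over 48 s, if anything falls off the work surface, if the arm or the gripper's body presses on something with over 40 N, if the wrist force passes 120 N, or if a joint passes its speed limit or range.

### The arm

A 7-joint arm with a two-finger parallel gripper is mounted at the origin on the work surface. World frame = base frame: x ahead of the robot, y to its left, z up, the work surface at z = 0. Lengths are in mm, angles in rad, forces in N, time in s.
With the tool pointing down it reaches from about 400 to 850 mm from the base axis. Payload 10.4 kg.
Tool frame: the origin (TCP) lies between the finger pads; the fingertips stand env.tip_reach ahead of it and the grasp point (between the pads) lies 11 mm behind it (env.tip_reach is the distance from the TCP to the fingertips, in mm); x points along the fingers, z is the direction in which the jaws open and shut, and the axes are right-handed (so a half turn about x gives the same grasp; the last joint's range is limited). The gripper opens to 85 mm and grips with 20 to 120 N. Pads are 22 mm wide; open, the fingers measure 114 mm over their backs; the gripper's body (76 mm by 85 mm) begins 54 mm behind the grasp point. The pads swing forward as they close: fully open they stand 13 mm farther back than shut.
Start: joints at [1.084, 0.332, -0.065, 1.46, 0.022, 1.35, -0.088], TCP at [279.617, -558.985, 239.338] pointing down, gripper open.
Joint ranges: [-2.6, 2.6], [-0.5, 2.12], [-1.47, 1.34], [0.16, 2.42], [-1.27, 4.41], [0.06, 2.06], [-2.6, 2.6]. Speed limits (rad/s): [2.22, 2.22, 2.79, 2.79, 3.14, 3.14, 3.14].

### API

Orientations are given as a unit quaternion [x, y, z, w].
In Python, from plant import env gives the robot as it stands. The module is installed in compiled form; this text tells all that it offers. Calls block until the motion is done:
- env.movep(position, orientation): joint-space move of the TCP to a pose.
- env.line_to(position, rot=None, v=150): straight line of the TCP; rot=None keeps the orientation; v is the mean speed in mm/s.
- env.movej(angles): joint-space move.
- env.set_gripper(opening, force=None): finger opening in mm; force is the grip in N (None keeps the last); returns when the fingers have stopped.
- env.wait(seconds).
- env.solve_ik(position, orientation): joint angles nearest the present ones, or None.
- env.observe(): the state.
- env.read_camera(name): name is "scene" or "top" or "wrist"; returns (picture, depth): 480x640x3 uint8, blue, green, red; 480x640 float32, mm along the optical axis (not along the pixel's ray), 0 where there is no reading.
- env.get_calibration(name): a dict with "K" (3x3 intrinsics, pixels), "cam_to_world" (4x4, takes a point from camera to world coordinates); the wrist camera has in their place "mount" (4x4, takes a point from camera to tool coordinates, whose origin is the TCP and whose axes are the tool frame's). Camera axes: x right, y up, looking along -z (the intrinsics and any distortion apply to the point x, -y, -z); pixel columns grow to the right and rows downward; lengths in mm; the calibration is good to about 2 mm. A picture is of the moment at which its call begins: read the wrist's pose just before it. get_calibration takes no time and is no camera call.
A pose or a line that the arm cannot do raises env.MotionError and nothing moves.
- env.job_done(): hands the job in, once; it reports no verdict.
Trained networks look in the newest picture that a camera, given by its name, has taken for a name from the list of things; names that differ only in an ending like _2 or _b are one class to them, and where a whole thing is asked for, a point or a joint stands for the part that bears it (a point fixed in the world has none). Each returns a list of dicts, best first, with "confidence" (0 to 1); they miss things now and then, are a little off and sometimes report something else, mostly with a low value. They report only what shows in the picture. A call takes as long as a camera call.
- env.search_frame(target, camera): "bbox" ([left, top, right, bottom] as shares, 0 to 1, of the picture: columns of its width, rows of its height, round what is visible of it).
The state is a dict: "time_s": time; "joint_pos": joint angles; "joint_vel": joint speeds; "effort": joint torques, N m; "eef_pos": TCP position; "tool_rot": TCP orientation; "contact_force": force on the tool from outside, world axes, zero at the start; "moment": the same for the moment, N m; "width": finger opening in mm.
Only numpy, scipy, OpenCV 4.12 (cv2) and the standard library are available. Lean on these libraries where they do the work, as an engineer would, in place of code of your own. Each camera call takes 0.05 s, during which the arm holds its last target.

## Working session

There is one attempt and no reset: what is moved stays moved. The work goes in short steps, each a Python script; the robot and the scene stay as the last script left them, time stands still between calls to the robot, and variables do not carry over. Pictures are saved under pics/ and viewed, and the job is handed in when it is done.

```bash
mkdir -p pics; ls; python3 - <<'E'
from plant import env
import cv2,numpy as np
print(env.observe(), env.tip_reach)
for c in ["scene","top"]:
    p,d=env.read_camera(c); cv2.imwrite(f"pics/{c}0.png",p); np.save(f"{c}0.npy",d)
    print(c,env.get_calibration(c))
    for t in ["case","disc_axis","peg","tab","nose_tip","water_bottle","pigment_a","pen_machine"] if c=="top" else []:
        print(t,[(round(r["confidence"],2),(np.array(r["bbox"])*[640,480,640,480]).round().tolist()) for r in env.search_frame(t,c)][:4])
print(env.get_calibration("wrist"))
E
```

```text
pics
{'time_s': 0.0, 'joint_pos': array([ 1.08437407,  0.3328767 , -0.06469   ,  1.46100825,  0.02158905,
        1.34991672, -0.08854458]), 'joint_vel': array([ 1.13330070e-03, -1.13540377e-03,  2.79869872e-04,  2.95525890e-03,
        5.98339703e-04, -2.96078558e-03,  7.86486660e-05]), 'effort': array([-3.84793311e-04, -6.25446010e+01,  4.92437545e-02, -3.91610920e+01,
        1.63392123e-02,  9.93128924e-03,  1.70699184e-05]), 'eef_pos': array([ 279.418535  , -558.61476043,  238.48093946]), 'tool_rot': array([ 0.37196685,  0.60199412, -0.37144443,  0.60105971]), 'contact_force': array([0.01108238, 0.05210975, 1.60335992]), 'moment': array([-0.04544066,  0.01616263,  0.01035461]), 'width': 85.26661817531306} 8.0
scene {'K': array([[578.84915003,   0.        , 316.60324912],
       [  0.        , 578.84915003, 238.69475661],
       [  0.        ,   0.        ,   1.        ]]), 'cam_to_world': array([[ 5.73847009e-01, -4.68412607e-01,  6.71780648e-01,
         1.32548733e+03],
       [ 8.18641028e-01,  3.05105795e-01, -4.86556595e-01,
        -4.87197994e+02],
       [ 2.29450745e-02
[... 939 characters left out ...]
water_bottle [(0.63, [119.0, 213.0, 181.0, 257.0])]
pigment_a [(0.6, [364.0, 276.0, 377.0, 291.0]), (0.54, [335.0, 184.0, 357.0, 203.0])]
pen_machine [(0.86, [437.0, 219.0, 501.0, 236.0])]
{'K': array([[380.71372868,   0.        , 324.16938998],
       [  0.        , 380.71372868, 231.42969625],
       [  0.        ,   0.        ,   1.        ]]), 'mount': array([[ 7.25531457e-04,  2.87402948e-01, -9.57809490e-01,
        -1.34814921e+02],
       [-3.66666480e-04,  9.57809754e-01,  2.87402749e-01,
         7.38794399e+01],
       [ 9.99999670e-01,  1.42676899e-04,  8.00302134e-04,
        -7.11600586e-01],
       [ 0.00000000e+00,  0.00000000e+00,  0.00000000e+00,
         1.00000000e+00]])}
```

```bash
python3 - <<'E'
import cv2
p=cv2.imread("pics/top0.png"); cv2.imwrite("pics/top0c.png",cv2.resize(p[140:340,190:510],None,fx=2.5,fy=2.5,interpolation=cv2.INTER_CUBIC))
E
```

```text
(no output)
```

View pics/scene0.png

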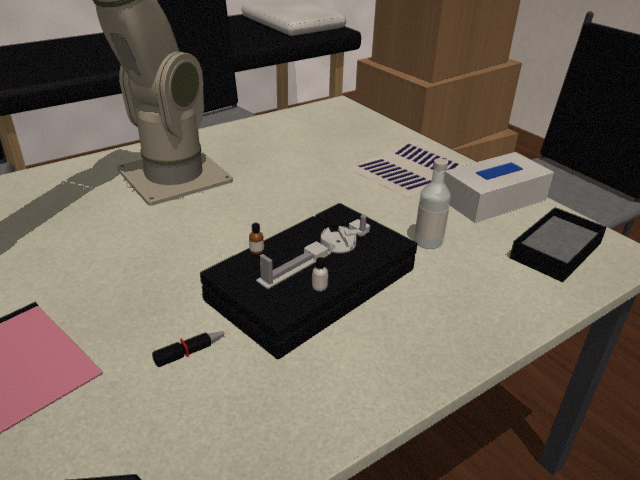

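View pics/top0c.png

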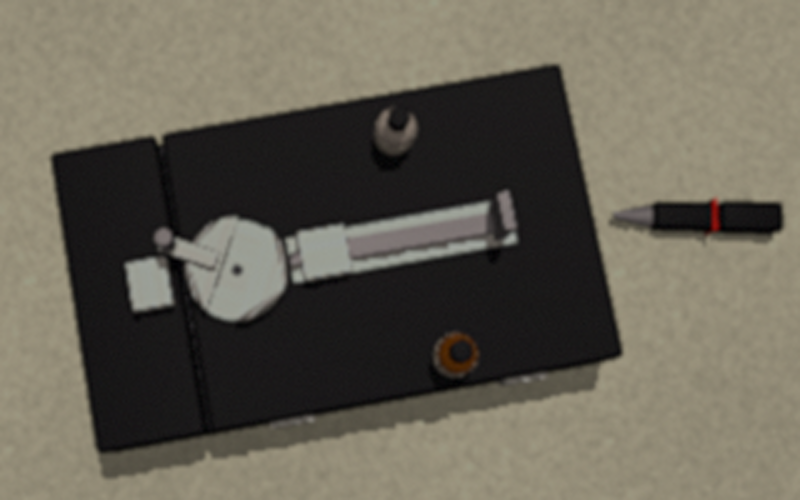

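The scene view shows the case, with the bottles and pen clear of the lock. In the top crop the disc hub is at (237,269), the peg top at (163,238), the tab at (506,210) and the guide block at about (325,252). The peg sits on the +y/+x side, so turning it clockwise to pi looks shortest. Next I'll turn these pixels into positions.

```bash
cat > h.py <<'E'
import numpy as np
def ray(cal,M,u,v):
    K=cal["K"]; d=np.array([(u-K[0,2])/K[0,0],-(v-K[1,2])/K[1,1],-1.0])
    return M[:3,:3]@d, M[:3,3]
def atz(cal,M,u,v,z):
    d,o=ray(cal,M,u,v); return o+d*(z-o[2])/d[2]
def proj(cal,M,p):
    q=np.linalg.inv(M)@np.append(p,1); K=cal["K"]
    return np.array([K[0,2]+K[0,0]*q[0]/-q[2],K[1,2]+K[1,1]*(-q[1])/-q[2]])
E
python3 - <<'E'
from plant import env
from h import *
c=env.get_calibration("top");M=c["cam_to_world"]
D=np.load("top0.npy")
def pt(n,x,y,z):
    u,v=x/2.5+190-0.3,y/2.5+140-0.3
    w=atz(c,M,u,v,z); d=D[int(round(v)),int(round(u))]
    r,o=ray(c,M,u,v); print(n,w.round(1),"depthpt",(o+r*d).round(1)); return w
a=pt("TL",54,155,70);b=pt("TR",558,66,70);e=pt("BR",620,355,70);f=pt("BL",100,450,70)
ctr=(a+b+e+f)/4; y=(a+f-b-e)/2; x=(a+b-e-f)/2
print(ctr,np.linalg.norm(y),np.linalg.norm(x),np.arctan2(-y[0],y[1]),np.arctan2(x[1],x[0]))
A=pt("axis",237,269,87);P=pt("peg",163,238,125);T=pt("tab",506,210,125)
G=pt("guide",324,252,87);C=pt("catch",149,285,87)
pa=pt("pa",398,118,132);pb=pt("pb",460,350,132)
yaw=np.arctan2(-(C-G)[0],(C-G)[1]);print("yaw GC",yaw,np.linalg.norm((C-G)[:2]))
yaw=np.arctan2(-(A-T)[0],(A-T)[1]);print("yaw TA",yaw,np.linalg.norm((A-T)[:2]))
E
```

```text
TL [656.9 243.7  70. ] depthpt [656.9 243.7  69.8]
TR [ 719.  -124.2   70. ] depthpt [ 739.  -138.     1.7]
BR [ 507.1 -159.3   70. ] depthpt [ 507.3 -159.9   67.4]
BL [445.3 207.9  70. ] depthpt [445.3 208.1  68.9]
[582.05347436  42.02998386  70.        ] 372.7254371190694 214.64216771462344 0.16700128032401587 0.1657525788309395
axis [569.6 110.6  87. ] depthpt [571.4 111.3  73.9]
peg [586.2 158.5 125. ] depthpt [586.5 158.7 122.9]
tab [602.5 -73.6 125. ] depthpt [602.5 -73.6 125.2]
guide [580.9  49.4  87. ] depthpt [580.8  49.4  87.8]
catch [559.1 172.3  87. ] depthpt [559.4 172.6  84.3]
pa [665.6  -1.5 132. ] depthpt [665.7  -1.5 131.6]
pb [507.7 -38.8 132. ] depthpt [507.5 -38.6 133.8]
yaw GC 0.17584958035376064 124.79835141264708
yaw TA 0.176644676681244 187.1797834387528
```

```bash
cat >> h.py <<'E'
from scipy.spatial.transform import Rotation as R
YAW=0.171; CTR=np.array([582.,42.])
ex=np.array([np.cos(YAW),np.sin(YAW)]); ey=np.array([-np.sin(YAW),np.cos(YAW)])
def w(x,y,z): return np.append(CTR+x*ex+y*ey,z)
def quat(n):  # tool y along world horizontal n, x down
    y=np.array([n[0],n[1],0.]);y/=np.linalg.norm(y);x=np.array([0,0,-1.]);z=np.cross(x,y)
    return R.from_matrix(np.c_[x,y,z]).as_quat()
def peg(th): return np.array([-50*np.cos(th),70+50*np.sin(th)])  # case frame
def tang(th): return np.array([np.sin(th),np.cos(th)])
def c2w(v): return v[0]*ex+v[1]*ey
E
python3 - <<'E'
from plant import env
from h import *
c=env.get_calibration("top");M=c["cam_to_world"];D=np.load("top0.npy")
# bottle cloud
vs,us=np.mgrid[195:275,105:195];d=D[vs,us];K=c["K"]
q=np.stack([(us-K[0,2])/K[0,0]*d,-(vs-K[1,2])/K[1,1]*d,-d],-1)@M[:3,:3].T+M[:3,3]
m=(q[...,2]>15)&(d>0);print("bottle",q[m].min(0),q[m].max(0),np.median(q[m],0))
for zl,zh in((20,120),(120,160),(160,210)):
    k=m&(q[...,2]>zl)&(q[...,2]<zh);print(zl,k.sum(),q[k].mean(0) if k.any() else 0)
print([ (round(r["confidence"],2),(np.array(r["bbox"])*[640,480,640,480]).round().tolist()) for r in env.search_frame("water_bottle","scene")])
for s in (1,-1):
  for th in(2.06,2.5,2.75,3.14):
    n=tang(th);p=peg(th)-30*n
    j=env.solve_ik(w(*p,110),quat(s*c2w(n)));print(s,th,w(*p,110).round(0),None if j is None else j.round(2))
  for y in(-160,-118,-31):
    j=env.solve_ik(w(0,y,110),quat(s*ey));print(s,y,None if j is None else j.round(2))
print(R.from_quat(env.observe()["tool_rot"]).as_matrix().round(2))
E
```

```text
bottle [564.98013464 314.76543827  15.15228947] [628.83175591 378.28432838 204.04494531] [589.4359331  334.49023824 131.71664995]
20 602 [585.31122833 325.18588372  74.54640143]
120 821 [592.25509846 337.99291979 136.18911838]
160 399 [595.97662566 344.31545307 193.08551904]
[(0.82, [414.0, 157.0, 452.0, 246.0])]
1 2.06 [557. 168. 110.] [ 0.26  0.46 -0.79  1.7   0.35  1.13 -2.52]
1 2.5 [583. 168. 110.] [-1.07  0.56  0.95  1.7  -0.5   1.14 -2.31]
1 2.75 [596. 163. 110.] [-1.15  0.71  1.16  1.67 -0.69  1.23 -2.41]
1 3.14 [614. 149. 110.] [ 0.52  0.82 -1.25  1.54  0.79  1.36  2.51]
1 -160 [ 0.59  0.5  -0.62  1.6   0.31  1.15  0.07]
1 -118 [ 0.55  0.47 -0.63  1.63  0.3   1.14  0.01]
1 -31 [ 0.44  0.44 -0.67  1.69  0.3   1.12 -0.14]
-1 2.06 [557. 168. 110.] [ 0.44  0.58 -1.06  1.69  0.53  1.2   0.51]
-1 2.5 [583. 168. 110.] [ 0.38  0.6  -0.98  1.62  0.52  1.21  0.1 ]
-1 2.75 [596. 163. 110.] [ 0.34  0.59 -0.92  1.59  0.5   1.21 -0.11]
-1 3.14 [614. 149. 110.] [ 0.29  0.58 -0.81  1.56  0.44  1.2  -0.43]
-1 -160 [-0.69  0.72  1.16  1.67 -0.7   1.23 -2.35]
-1 -118 [-0.78  0.69  1.16  1.71 -0.67  1.21 -2.42]
-1 -31 [-0.96  0.64  1.16  1.76 -0.63  1.18 -2.58]
[[ 0.    0.89  0.45]
 [-0.    0.45 -0.89]
 [-1.    0.    0.  ]]
```

The bottle is at y ≥ 313, well clear. Tool y pointing towards case +y gives comfortable joint angles for both pushes. I'll hover first and check with the wrist camera.

```bash
python3 - <<'E'
from plant import env
from h import *
import cv2
env.set_gripper(0,20)
th=2.06;n=tang(th);p=peg(th)-35*n
env.movep(w(*p,300),quat(-c2w(n)))
o=env.observe();print(o["time_s"],o["eef_pos"],o["width"])
P,D=env.read_camera("wrist")
T=np.eye(4);T[:3,:3]=R.from_quat(o["tool_rot"]).as_matrix();T[:3,3]=o["eef_pos"]
c=env.get_calibration("wrist");M=T@c["mount"];np.savez("w1.npz",M=M,D=D)
for pt in [w(0,70,73),w(0,7,87),w(0,132,87),w(*peg(2.06),125),w(0,-118,125)]:
    u=proj(c,M,pt);print(pt.round(),u.round())
    cv2.drawMarker(P,tuple(int(i) for i in u.round()),(0,0,255),0,10)
cv2.imwrite("pics/w1.png",P)
E
```

```text
4.0667 [552.8680774  168.32981246 299.77092341] -0.012807714816775052
[570. 111.  73.] [274. 231.]
[581.  49.  87.] [216. 264.]
[560. 172.  87.] [329. 205.]
[586. 158. 125.] [324. 248.]
[602. -74. 125.] [ 91. 339.]
```

View pics/w1.png

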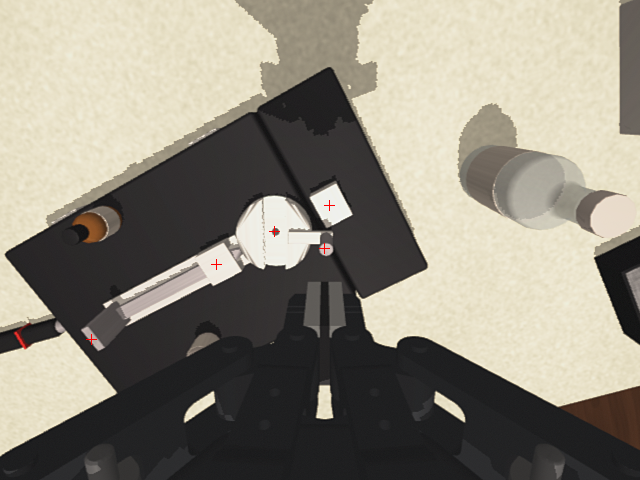

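Projected markers match the picture within a pixel or two: hub (274,231), guide (216,264), catch (329,205), peg (324,248), tab (91,339). The descent spot beside the peg is clear, so I'll push.

```bash
python3 - <<'E'
from plant import env
from h import *
import cv2
def go(th,off,z,v): 
    n=tang(th); env.line_to(w(*(peg(th)-off*n),z),quat(-c2w(n)),v=v)
go(2.06,35,110,150)
go(2.06,19,110,60)
for th in np.linspace(2.06,3.14,8)[1:]:
    go(th,17,110,60); o=env.observe(); print(round(th,2),o["time_s"],o["eef_pos"].round(1),o["contact_force"].round(1))
go(3.14,35,110,100)
go(3.14,35,200,200)
o=env.observe();print(o["time_s"])
P,D=env.read_camera("wrist")
T=np.eye(4);T[:3,:3]=R.from_quat(o["tool_rot"]).as_matrix();T[:3,3]=o["eef_pos"]
c=env.get_calibration("wrist");M=T@c["mount"]
for pt in [w(0,70,73),w(0,7,87),w(0,132,87),w(*peg(3.1416),125)]:
    u=proj(c,M,pt);print(u.round())
    cv2.drawMarker(P,tuple(int(i) for i in u.round()),(0,0,255),0,10)
cv2.imwrite("pics/w2.png",P);np.savez("w2.npz",M=M,D=D)
P,D=env.read_camera("top");cv2.imwrite("pics/top2c.png",cv2.resize(P[140:340,190:510],None,fx=2.5,fy=2.5,interpolation=cv2.INTER_CUBIC))
E
```

```text
2.21 6.2667 [577.5 163.4 110. ] [ 0.5 -0.6  0.5]
2.37 6.575 [585.4 161.6 110. ] [ 0.6 -0.7  0.4]
2.52 6.8833 [592.9 158.5 110. ] [ 0.2 -0.4  0.5]
2.68 7.1917 [600.  154.4 110. ] [-0.4 -0.4  0.3]
2.83 7.5 [606.3 149.2 110. ] [ 0.  -0.2 -0.9]
2.99 7.8083 [611.8 143.2 110. ] [-0.9 -0.6 -0.5]
3.14 8.1167 [616.2 136.5 110. ] [ 0.2  0.3 -0.1]
9.05
[256. 271.]
[257. 355.]
[248. 191.]
[324. 304.]
```

View pics/w2.png

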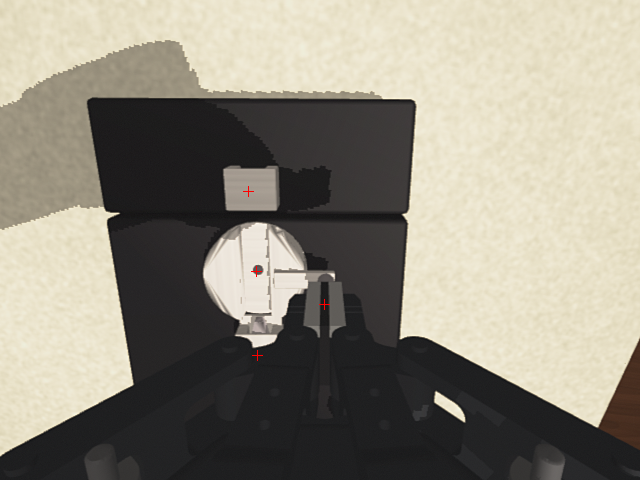

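View pics/top2c.png

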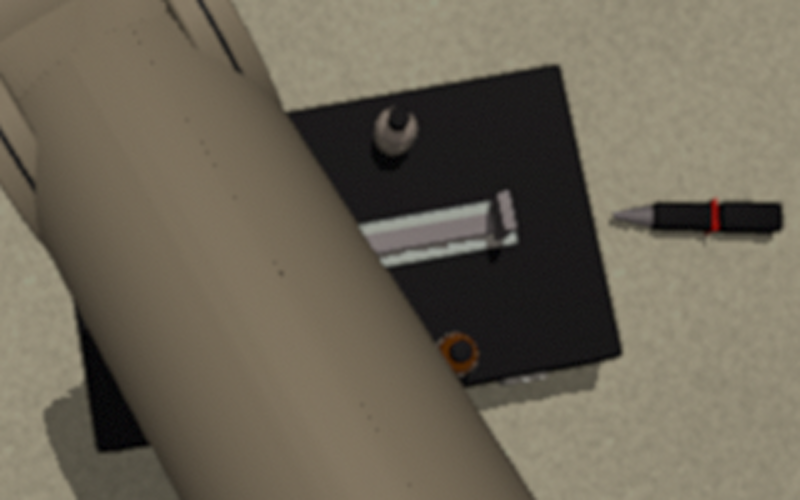

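The slot now looks square to the case: its edges run vertically at columns 240–277, and the arm is level at row 271. I'll hover behind the tab and check the angle with a clear view.

```bash
python3 - <<'E'
from plant import env
from h import *
import cv2
env.line_to(w(0,-155,220),quat(ey),v=250)
o=env.observe();print(o["time_s"],o["eef_pos"])
P,D=env.read_camera("wrist")
T=np.eye(4);T[:3,:3]=R.from_quat(o["tool_rot"]).as_matrix();T[:3,3]=o["eef_pos"]
c=env.get_calibration("wrist");M=T@c["mount"]
cv2.imwrite("pics/w3.png",P)
for pt in [w(0,70,73),w(0,-118,125),w(*peg(3.1416),125)]: print(proj(c,M,pt).round())
P,D=env.read_camera("top");cv2.imwrite("pics/top3c.png",cv2.resize(P[180:300,200:420],None,fx=3.6,fy=3.6,interpolation=cv2.INTER_CUBIC))
ct=env.get_calibration("top")
for th in (2.99,3.1416,3.29): print((proj(ct,ct["cam_to_world"],w(*peg(th),125))-[200,180])*3.6)
E
```

```text
10.3583 [ 608.4029141  -108.75712687  219.88604809]
[ 324. -143.]
[323. 185.]
[ 431. -215.]
[265.13512592 131.14806884]
[280.7147474  127.10280278]
[296.36755973 125.42006929]
```

View pics/w3.png

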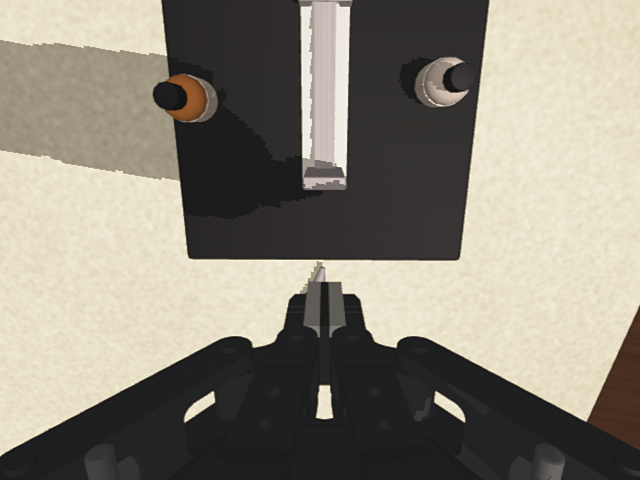

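View pics/top3c.png

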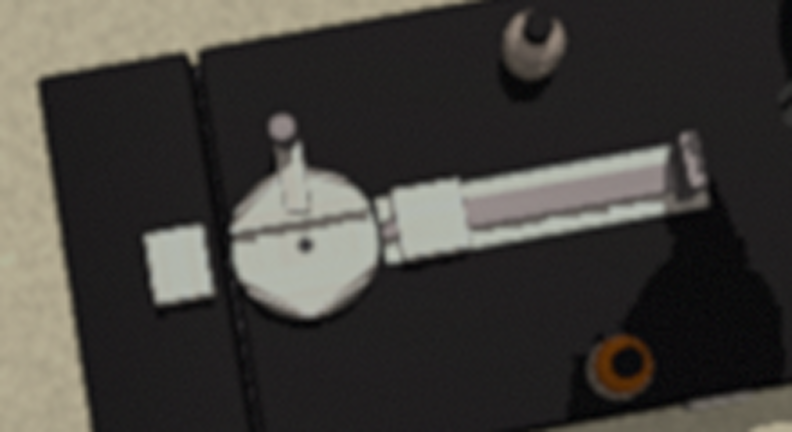

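The peg shows at (282,126) against (281,127) predicted for exactly pi, so the disc is in line. Now for the bar.

```bash
python3 - <<'E'
from plant import env
from h import *
import cv2
q=quat(ey)
env.line_to(w(0,-155,110),q,v=150)
env.line_to(w(0,-136,110),q,v=80)
f0=env.observe()["contact_force"]@np.append(ey,0)
for y,v in [(-110,50),(-90,50),(-70,50),(-50,50),(-38,40),(-34,30),(-32,20),(-31,20),(-30,20),(-29,20),(-28,20),(-27,20),(-26,20)]:
    env.line_to(w(0,y,110),q,v=v); o=env.observe()
    yy=(o["eef_pos"][:2]-CTR)@ey; f=o["contact_force"]@np.append(ey,0)-f0
    print(y,round(o["time_s"],2),yy.round(1),f.round(1),o["contact_force"].round(1))
    if f<-15: break
env.wait(0.3)
o=env.observe();print(o["contact_force"],(o["eef_pos"][:2]-CTR)@ey)
E
```

```text
-110 12.4 -109.6 0.1 [-0.3 -0.6  0.1]
-90 12.95 -89.4 0.2 [-0.3 -0.5 -0.7]
-70 13.5 -69.4 0.4 [ 0.3 -0.2  1.5]
-50 14.05 -49.4 0.1 [-0.5 -0.6 -0.2]
-38 14.5 -37.4 0.3 [-0.5 -0.4  0.5]
-34 14.78 -33.6 0.1 [ 0.6 -0.4 -0.9]
-32 15.03 -31.9 0.0 [ 0.4 -0.5  1.3]
-31 15.28 -31.1 -0.7 [ 0.5 -1.2 -0.2]
-30 15.53 -30.0 -0.5 [ 1.  -1.   0.8]
-29 15.78 -29.0 -1.3 [ 0.7 -1.8 -0.2]
-28 16.03 -28.9 -4.8 [ 1.3 -5.2 -0.8]
-27 16.28 -28.8 -6.9 [ 2.2 -7.2  0.7]
-26 16.53 -28.8 -9.9 [  3.  -10.2   0.8]
[ 2.42733334 -9.64043884  0.27101646] -28.804396240086668
```

The tool stopped hard at -28.8 (expected -29) and the force built up, so the bar is home. Backing off, rising and checking.

```bash
python3 - <<'E'
from plant import env
from h import *
import cv2
q=quat(ey)
env.line_to(w(0,-70,110),q,v=100)
env.line_to(w(0,-130,260),q,v=200)
env.wait(0.3)
o=env.observe();print(o["time_s"],o["contact_force"])
P,D=env.read_camera("top");cv2.imwrite("pics/top4c.png",cv2.resize(P[180:300,200:420],None,fx=3.6,fy=3.6,interpolation=cv2.INTER_CUBIC))
ct=env.get_calibration("top")
for p in (w(*peg(3.1416),125),w(0,-14,125)): print((proj(ct,ct["cam_to_world"],p)-[200,180])*3.6)
P,D=env.read_camera("scene");cv2.imwrite("pics/scene4.png",P)
E
```

```text
18.6833 [-0.00209242  0.20108537  0.71886805]
[280.7147474  127.10280278]
[475.72674494 198.02310791]
```

View pics/top4c.png

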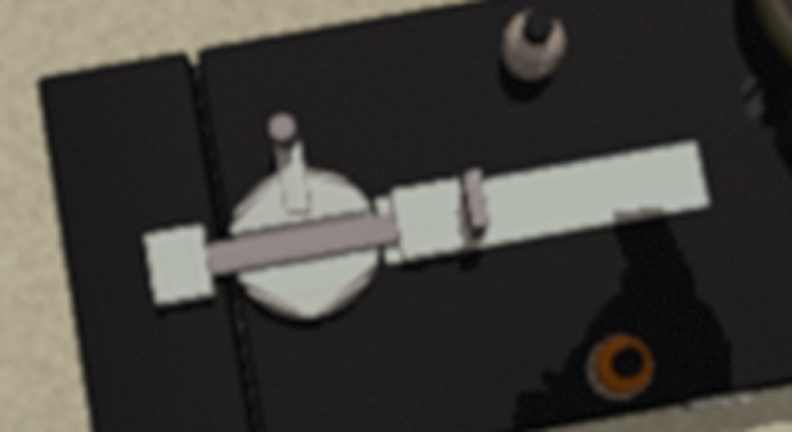

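View pics/scene4.png

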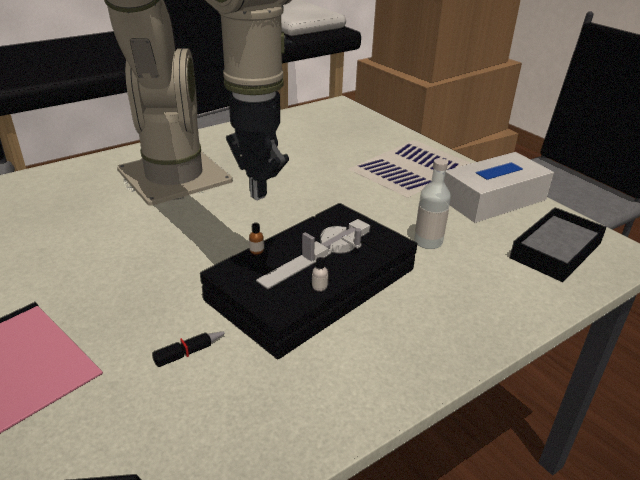

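The bar runs through the disc into the catch block. The tab is at (475,203) against the guide (predicted home: 476,198), the peg is still at (282,126), the bottles and pen haven't moved, and the hand is clear.

```bash
python3 -c "
from plant import env
env.job_done();print(env.observe()['time_s'])"
```

```text
the job is handed in; nothing more can be done
the job is handed in; nothing more can be done
```

The case is locked and I handed the job in at about 18.8 s of the 48 s allowed; no verdict is reported.

- **Disc:** I found the case, disc and peg in the top camera, and the wrist camera agreed within about 2 pixels. With the fingers shut I pushed the peg from about 2.06 rad round to pi. The top camera then showed the peg about 1 pixel from where it should be at pi.
- **Bar:** I pushed the tab towards +y until it stopped hard at -28.8 mm, where I expected -29 mm, with about 10 N on the tool.
- **Last checks:** The final pictures show the bar through the disc and in the catch block, with the tab against the guide block. The bottles and the pen machine are where they were, and the hand is clear with no contact force.

No check failed or disagreed.

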